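Lock the welding jig and draw its plug gauge part-way

ROBOT

A 6-joint arm with a two-finger parallel gripper is mounted at the origin on the work surface. World frame = base frame: x ahead of the robot, y to its left, z up, the work surface at z = 0. Lengths are in m, angles in rad, forces in N, time in s.
With the tool pointing down it reaches from about 0.25 to 0.775 m from the base axis. Payload 4 kg.
Tool frame: the origin (TCP) lies on the centre line of the jaws, within the pads' length; the fingertips stand 17 mm ahead of it and the grasp point (between the pads) lies 2 mm behind it; z points along the fingers, y is the line along which they close (so a half turn about z gives the same grasp; the last joint's range is limited). The gripper opens to 94 mm and grips with 3 to 60 N. Pads are 16 mm wide; open, the fingers measure 119 mm over their backs; the gripper's body (75 mm by 177 mm) begins 78 mm behind the grasp point.
Start: joints at [1.21, 0.087, 1.371, -0, 1.684, -0.103], TCP at [0.14, 0.532, 0.223] pointing down, gripper open.
Joint ranges: [-3.1, 3.1], [-0.76, 2.03], [0.27, 2.55], [-1.08, 4.22], [0.17, 2.65], [-2.57, 2.57]. Speed limits (rad/s): [2.79, 2.79, 3.14, 3.14, 3.14, 3.14].

INTERFACE

Orientations are given as [roll, pitch, yaw] about the fixed x, y, z axes, in that order (R = Rz(yaw) Ry(pitch) Rx(roll)).
In Python, from bench import robot gives the robot as it stands.
- The arm moves only by the tool servo_tool, never from a script. Its argument "plan" is a list of rows, each a list of 7 numbers: the shift along the tool's x, y, z normalised to -1 to 1, where 1 is 0.1 m, then the turn, a rotation vector about the tool's x, y, z normalised to -1 to 1, where 1 is pi/2 rad, then the finger opening in mm, from 0 to 94. In form: [[x, y, z, ax, ay, az, gripper], ...]. A call has 1 to 12 rows; each row is the pose to reach, as a shift and turn from the pose commanded when the call began, along the tool's axes at that moment; what a row does not reach only later rows make up. A row lasts 1/12 s, in which the tool goes at most 41.7 mm and 7.16 degrees, less where a joint would pass 70% of its speed; a pose out of reach is approached as far as the arm can. A call with a number of a shift or a turn outside -1 to 1 is refused whole. A call with a gripper value outside its range is refused whole. The fingers move at their own pace and stop on an object; the grip force is fixed at half the most. Time passes only in rows, so rows that repeat a pose let the fingers close. It gives the time, the measured TCP pose, the force, the opening and the grip force at its end, in the units of the state.
- robot.get_obs(): the state, without advancing time (a new reading comes with each control period).
- robot.snapshot(name): name is "side" or "top" or "wrist"; returns the picture (420x560x3 uint8, red, green, blue); there is no depth.
- robot.camera_params(name): a dict with "camera_matrix" (3x3 intrinsics, pixels), "rvec" (rotation vector, rad) and "tvec" (3), from world to camera coordinates, as OpenCV has them; the wrist camera has in their place "tool_from_camera" (4x4, takes a point from camera to tool coordinates, whose origin is the TCP and whose axes are the flange's). Camera axes: x right, y down, z forward; pixel columns grow to the right and rows downward; lengths in m; the calibration is good to about 2 mm. A picture is of the moment at which its call begins: read the wrist's pose just before it. camera_params takes no time and is no camera call.
- robot.close_job(): hands the job in; it is judged then, once.
Trained networks look in the newest picture that a camera, given by its name, has taken for a name from the list of things; names that differ only in an ending like _2 or _b are one class to them, and where a whole thing is asked for, a point or a joint stands for the part that bears it (a point fixed in the world has none). Each returns a list of dicts, best first, with "conf" (0 to 1); they miss things now and then, are a little off and sometimes report something else, mostly with a low value. They report only what shows in the picture. A call takes as long as a camera call.
- robot.find_in(thing, camera): "extent" ([centre column, centre row, width, height] in pixels, round what is visible of it).
The state is a dict: "time": time; "joint_positions": joint angles; "qvel": joint speeds; "joint_torque": joint torques, N m; "tool_pos": TCP position; "ee_rot": TCP orientation; "wrist_force": force on the tool from outside, world axes, zero at the start; "wrist_torque": the same for the moment, N m; "width": finger opening in m; "finger_force": force on a finger pad.
Only numpy, scipy, OpenCV 4.12 (cv2) and the standard library are available. Lean on these libraries where they do the work, as an engineer would, in place of code of your own. Each camera call takes 0.05 s, during which the arm holds its last target. There are 200 camera calls.

TASK

After welding, the bore of the jig's bushing bar is to be checked: first slide the jig's locking bolt fully home into its keeper so that the bar is locked. Then take the plug gauge (the pin with the tall handle) and draw it straight up about 30 mm, not prising it sideways, so that the groove round its shank stands just clear of the bar while its nose stays in the bore, and finish while still gripping it steadily there, without letting go. Leave the low-headed dowel seated and everything else where it is.

Things in the scene. Friction and masses are not known exactly. Their poses are not given: they have to be found in the camera images.
- jig: Welding jig fixed to the table: dark steel base plate 240 (its x) by 300 (its y) by 20 mm; origin at the centre of its underside, z up, yaw up to 0.45 rad either way. A grey bushing bar (50 mm in x, 200 in y, top 70 mm above the table), centred at jig (35, 0) mm, has two vertical bores. In front, at jig x = -70 mm, is the bolt. A strap with wing nuts (54 mm high) lies along jig y = -128 mm.
- bush_a (a point): Mouth of bore A: on the bore's axis, level with the top face of the bushing bar, jig (35, -55, 70) mm. Bore diameter 17 mm, through the 50 mm high bar. A low ring, 43 mm across and 3 mm high, surrounds it. z up.
- bush_b (a point): Mouth of bore B, the same, at jig (35, 55, 70) mm. The plug gauge stands in one of the two bores and the dowel in the other; which is which changes.
- gauge_grip (a point): Plug gauge, steel, loose, 0.17-0.35 kg, upright (axis z): centre of its handle, a cylinder 22 mm across, 40 long. Below it a collar (28 mm across, 6 thick) sits on the bar and a shank (16 mm across, 48 long) is in the bore. Fully down this point is 26 mm above the bore's mouth. A groove round the shank, 20-23 mm below the collar, is hidden at first. If let go once drawn, it falls back.
- dowel_head (a point): Locating dowel, the same collar and shank, but with a low hexagon head 12 mm high and 24 mm across; this point is the centre of the head, 12 mm above the bar when seated. To be left seated.
- bolt (a joint): Travel of the locking bolt in m along the jig's +y: 0 withdrawn, 0.05 fully home against its stop, its end through the keeper. Starts 0 to 18 mm along, slides with about 3 N of friction, stays where it is left. A rod 16 mm across, 40 mm above the table, in two guide blocks at jig y = -75 and 25 mm (tops 58 mm above the table).
- bolt_post (a point): Bolt's upright steel post, 14 mm in diameter (16 mm at its cap), reaching from the bolt to 105 mm above the table; this point is on its axis 90 mm above the table and moves with the bolt (jig y = -55 mm plus the bolt's travel). Axes as the jig's.
- keeper (a point): Keeper: the dark steel bridge 46 mm wide, 24 mm long and 40 mm high above the base plate, joined to the bar, that the bolt's end slides into; this point is on the bolt's axis in the middle of the keeper, jig (-70, 72, 40) mm.
- spacer: Loose steel spacer ring, 36 mm across, 14 mm high, on the jig's base plate behind the bar; leave alone. Origin at its underside.
- setblock: Loose steel setting block 25 x 50 x 25 mm on the jig's base plate behind the bar; leave alone. Origin at its underside.
- hammer: Hammer lying on the table to the left; leave alone.
- brush: Wire brush lying on the table to the right; leave alone.
- can: Spray can, 66 mm across and 160 mm high, on the table to the left; leave alone. Origin at its underside.
- square: Flat steel square, 100 x 122 mm, lying on the table to the right of the jig; leave alone.

How it is judged:
By the outcome, as a careful person would: the job done as asked, in the order asked, and still so for the second after the job is handed in, while the arm keeps its last pose, push and grip.
It also fails if it takes over 46 s, if anything falls off the work surface, if the arm or the gripper's body presses on something with over 40 N, if the wrist force passes 120 N, or if a joint passes its speed limit or range.

## Working session

There is one attempt and no reset: what is moved stays moved. The work goes in short steps, Python scripts to look and compute and a tool call to move; the robot and the scene stay as the last step left them, time stands still between calls to the robot, and variables do not carry over. Pictures are saved under pics/ and viewed, at most 10 in all, crops included, and the job is handed in when it is done.

Besides the shell and the picture viewer there is one more tool, called by a JSON object that holds its "fn" and its "kwargs", one argument or row to a line. servo_tool: Moves the arm, as the interface text tells. Scaled input: -1 to 1 covers 0.1 m each way for a shift and pi/2 rad each way for a turn. Its arguments: {"type":"object","properties":{"plan":{"type":"array","items":{"type":"array","items":{"type":"number"}}}},"required":["plan"]}

```bash
mkdir -p pics; python3 - <<'E'
from bench import robot
import cv2
o=robot.get_obs(); print(o['time'],o['tool_pos'],o['ee_rot'],o['width'])
for c in('top','side'):
    p=robot.snapshot(c); cv2.imwrite(f'pics/{c}0.png',p[:,:,::-1])
    print(c,robot.camera_params(c))
    for t in('bolt_post','gauge_grip','dowel_head','keeper','jig'):
        print(t,[( [round(float(v)) for v in d['extent']],round(d['conf'],2)) for d in robot.find_in(t,c)[:3]])
print(robot.camera_params('wrist'))
E
```

```text
0.0 [0.14002937 0.53135176 0.22133255] [-3.13943077e+00 -2.67563640e-04  2.88384177e+00] 0.09364552019879853
top {'camera_matrix': array([[397.97765249,   0.        , 279.22012542],
       [  0.        , 397.97765249, 213.26670375],
       [  0.        ,   0.        ,   1.        ]]), 'rvec': array([ 2.11123316, -2.15603557,  0.12441612]), 'tvec': array([0.04065509, 0.5856994 , 1.22770445])}
bolt_post [([264, 234, 37, 12], 0.69)]
gauge_grip [([289, 206, 7, 12], 0.5)]
dowel_head [([255, 194, 8, 8], 0.58)]
keeper [([268, 214, 107, 93], 0.59)]
jig [([415, 217, 38, 33], 0.58), ([271, 216, 110, 91], 0.57)]
side {'camera_matrix': array([[490.75161712,   0.        , 276.42784013],
       [  0.        , 490.75161712, 216.96270636],
       [  0.        ,   0.        ,   1.        ]]), 'rvec': array([ 2.28239454, -0.38821767,  0.172632  ]), 'tvec': array([-0.51794606,  0.20357126,  1.29052053])}
bolt_post [([272, 146, 23, 50], 0.7), ([263, 220, 9, 18], 0.65)]
gauge_grip [([262, 220, 9, 24], 0.75), ([297, 214, 7, 16], 0.52)]
dowel_head [([294, 195, 8, 11], 0.59), ([287, 397, 89, 36], 0.59)]
keeper [([288, 227, 85, 79], 0.75)]
jig [([286, 225, 91, 77], 0.75)]
{'camera_matrix': array([[289.96206088,   0.        , 284.61732769],
       [  0.        , 289.96206088, 207.36136601],
       [  0.        ,   0.        ,   1.        ]]), 'tool_from_camera': array([[ 7.11068178e-04, -9.72065622e-01, -2.34708160e-01,
         6.74944764e-02],
       [ 9.99999330e-01,  4.76845527e-04,  1.05468236e-03,
        -6.56474017e-04],
       [-9.13300933e-04, -2.34708753e-01,  9.72065310e-01,
        -1.61630002e-01],
       [ 0.00000000e+00,  0.00000000e+00,  0.00000000e+00,
         1.00000000e+00]])}
```

View pics/top0.png

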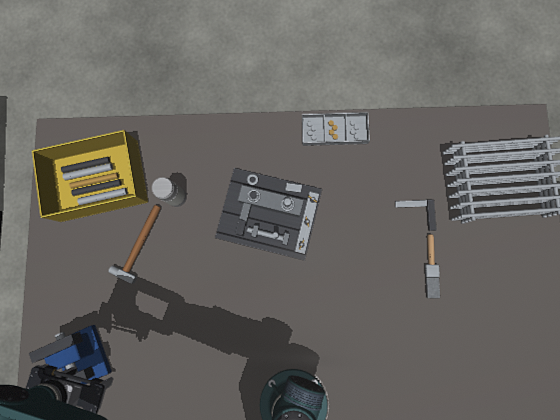

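View pics/side0.png

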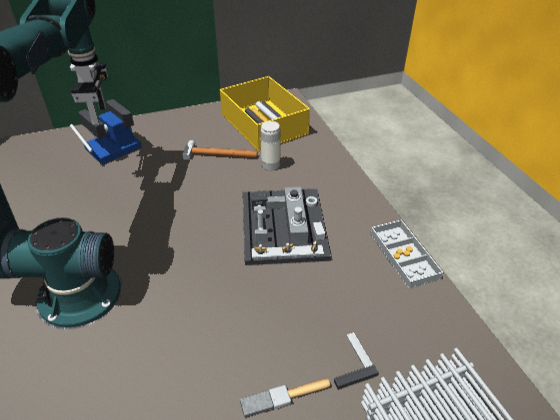

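The top view shows the jig with its corners at about (235,168), (321,186), (305,259) and (216,238). The gauge is on bore A at (288,203), the dowel on bore B at (253,194), and the bolt is at about (265,234). The side view agrees, with the tall gauge at (298,214) near the strap.

```bash
cat > h.py <<'E'
import numpy as np, cv2
from scipy.spatial.transform import Rotation as R
from scipy.optimize import least_squares
from bench import robot
def cam(c,o=None):
    p=robot.camera_params(c); K=p['camera_matrix']
    if c!='wrist': return K,cv2.Rodrigues(p['rvec'])[0],np.array(p['tvec'])
    T=np.eye(4);T[:3,:3]=R.from_euler('xyz',o['ee_rot']).as_matrix();T[:3,3]=o['tool_pos']
    M=np.linalg.inv(T@p['tool_from_camera']); return K,M[:3,:3],M[:3,3]
def proj(C,P):
    q=(C[1]@np.atleast_2d(P).T).T+C[2]; q=q@C[0].T; return q[:,:2]/q[:,2:]
def at_z(C,uv,z):
    d=C[1].T@np.linalg.inv(C[0])@[*uv,1]; o=-C[1].T@C[2]; return o+d*(z-o[2])/d[2]
def jig(p,P):
    P=np.atleast_2d(P)/1000; c,s=np.cos(p[2]),np.sin(p[2])
    return np.c_[p[0]+c*P[:,0]-s*P[:,1],p[1]+s*P[:,0]+c*P[:,1],P[:,2]]
def fit(obs,p0):  # obs: list of (C, jigpoint mm, uv)
    f=lambda p:np.concatenate([proj(C,jig(p,J))[0]-uv for C,J,uv in obs])
    return least_squares(f,p0,loss='soft_l1')
def totool(o,P): return R.from_euler('xyz',o['ee_rot']).as_matrix().T@(np.array(P)-o['tool_pos'])
E
python3 - <<'E'
from h import *
o=robot.get_obs(); C=cam('top'); S=cam('side')
ob=[(C,[120,150,20],(235,168)),(C,[120,-150,20],(321,186)),(C,[-120,-150,20],(305,259)),(C,[-120,150,20],(216,238)),
(C,[35,-55,96],(289,204)),(C,[35,55,82],(254,194)),(S,[35,-55,96],(297.5,213))]
r=fit(ob,[.5,0,0]);p=r.x;print(p.round(4),r.fun.round(1))
for n,J in dict(post0=[-70,-55,90],gauge=[35,-55,96],bore=[35,-55,70],dow=[35,55,82]).items():
    P=jig(p,J)[0];print(n,P.round(3),proj(C,P).round(),proj(S,P).round(),totool(o,P).round(3))
for t in(0,.018):print('post',t,proj(C,jig(p,[-70,-55+1000*t,105])),proj(S,jig(p,[-70,-55+1000*t,105])))
np.save('p.npy',p)
a=cv2.imread('pics/top0.png')[160:270,205:335];b=cv2.imread('pics/side0.png')[180:270,235:340]
a=cv2.resize(a,(390*1,330),interpolation=2) ;b=cv2.resize(b,(385,330),interpolation=2)
cv2.imwrite('pics/crop0.png',np.hstack([a,b]))
E
```

```text
[ 0.5929  0.0616 -0.2519] [-1.3 -0.5  1.3  1.5  1.   0.3 -0.5 -0.1 -1.1 -2.  -0.4  0.9  0.6  2.7]
post0 [0.511 0.026 0.09 ] [[280. 235.]] [[261. 219.]] [-0.488 -0.395  0.132]
gauge [ 0.613 -0.     0.096] [[288. 202.]] [[298. 216.]] [-0.593 -0.394  0.126]
bore [ 0.613 -0.     0.07 ] [[288. 203.]] [[298. 223.]] [-0.593 -0.394  0.152]
dow [0.641 0.106 0.082] [[254. 195.]] [[294. 195.]] [-0.592 -0.284  0.141]
post 0 [[279.92821385 234.93513291]] [[260.65964922 215.47579629]]
post 0.018 [[274.11769731 233.574564  ]] [[260.26425779 211.18735742]]
```

View pics/crop0.png

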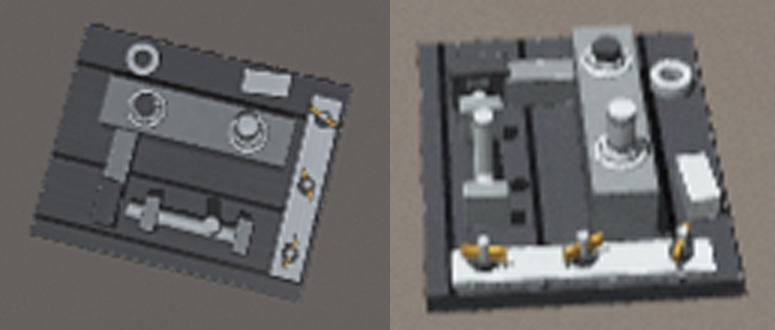

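The zoomed crops put the bolt post cap at top-view (275,235) and side-view (260.6,212), so the bolt travel is about 14 mm. The gauge is in bore A and the dowel is seated in B. The tool yaw already matches the jig's, so I'm approaching now.

{"fn": "servo_tool", "kwargs": {
  "plan": [
    [-0.976,-0.76,0,0,0,0,60],
    [-0.976,-0.76,0,0,0,0,60],
    [-0.976,-0.76,0,0,0,0,60],
    [-0.976,-0.76,0,0,0,0,60]
  ]
}}

```text
time: 0.93
tool_pos: [0.2187, 0.4293, 0.2229]
ee_rot: [-3.14, 0.003, 2.877]
wrist_force: [-0.7, 0.1, 0.4]
width: 0.0707
finger_force: 0.0
```

{"fn": "servo_tool", "kwargs": {
  "plan": [
    [-0.976,-0.76,0,0,0,0,60],
    [-0.976,-0.76,0,0,0,0,60],
    [-0.976,-0.76,0,0,0,0,60],
    [-0.976,-0.76,0,0,0,0,60]
  ]
}}

```text
time: 1.27
tool_pos: [0.2937, 0.331, 0.2228]
ee_rot: [-3.14, 0.003, 2.876]
wrist_force: [-0.2, 0.5, 0.7]
width: 0.0601
finger_force: 0.0
```

{"fn": "servo_tool", "kwargs": {
  "plan": [
    [-0.976,-0.76,0,0,0,0,60],
    [-0.976,-0.76,0,0,0,0,60],
    [-0.976,-0.76,0,0,0,0,60],
    [-0.976,-0.76,0,0,0,0,60]
  ]
}}

```text
time: 1.6
tool_pos: [0.3686, 0.2327, 0.2226]
ee_rot: [-3.14, 0.003, 2.876]
wrist_force: [0.1, 0.5, 0.3]
width: 0.0603
finger_force: 0.0
```

{"fn": "servo_tool", "kwargs": {
  "plan": [
    [-0.976,-0.76,0,0,0,0,60],
    [-0.976,-0.76,0,0,0,0,60],
    [-0.976,-0.76,0,0,0,0,60],
    [-0.976,-0.76,0,0,0,0,60]
  ]
}}

```text
time: 1.93
tool_pos: [0.4433, 0.1346, 0.2221]
ee_rot: [-3.14, 0.002, 2.877]
wrist_force: [0.2, 0.4, 0.3]
width: 0.06
finger_force: 0.0
```

{"fn": "servo_tool", "kwargs": {
  "plan": [
    [-0.976,-0.76,0,0,0,0,60],
    [-0.976,-0.76,0,0,0,0,60],
    [-0.976,-0.76,0,0,0,0,60],
    [-0.976,-0.76,0,0,0,0,60],
    [-0.976,-0.76,0,0,0,0,60]
  ]
}}

```text
time: 2.35
tool_pos: [0.5158, 0.0403, 0.2217]
ee_rot: [3.141, -0.002, 2.882]
wrist_force: [-0.6, -0.5, -0.1]
width: 0.0597
finger_force: 0.0
```

```bash
python3 - <<'E'
from h import *
o=robot.get_obs(); im=robot.snapshot('wrist'); cv2.imwrite('pics/w1.png',im[:,:,::-1])
import json;json.dump({k:np.array(o[k]).tolist() for k in('tool_pos','ee_rot')},open('o1.json','w'))
print(o['time'],o['tool_pos'],o['ee_rot'],o['joint_positions'].round(2) if hasattr(o['joint_positions'],'round') else o['joint_positions'])
C=cam('wrist',o);p=np.load('p.npy')
for n,J in dict(post=[-70,-41,105],gauge=[35,-55,116],dow=[35,55,88]).items():print(n,proj(C,jig(p,J)).round())
for t in('bolt_post','gauge_grip','dowel_head'):
    print(t,[( [round(float(v)) for v in d['extent']],round(d['conf'],2)) for d in robot.find_in(t,'wrist')[:3]])
E
```

```text
2.35 [0.51577814 0.04026346 0.2217389 ] [ 3.14081659e+00 -1.92143835e-03  2.88160338e+00] [-0.03  0.02  1.45  0.    1.68 -1.34]
post [[284. 207.]]
gauge [[271. 309.]]
dow [[370. 294.]]
bolt_post [([319, 200, 100, 27], 0.84)]
gauge_grip [([278, 283, 24, 20], 0.57), ([323, 220, 240, 143], 0.18)]
dowel_head []
```

View pics/w1.png

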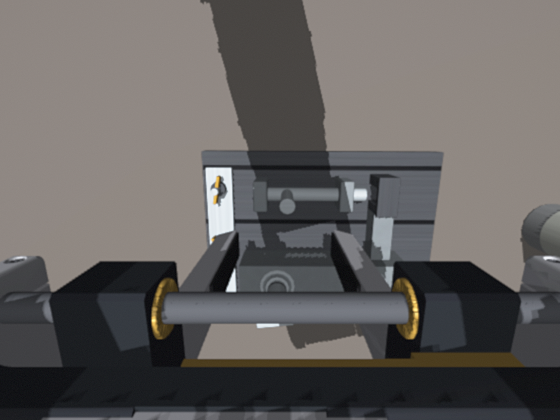

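The wrist view shows the post cap at about (287,204), the plate's front corners at (204,152) and (440,153), and the gauge ring at (277,285), partly hidden by the gripper rod. I'm refining the jig pose from these.

```bash
python3 - <<'E'
from h import *
import json
o={k:np.array(v) for k,v in json.load(open('o1.json')).items()}
C=cam('wrist',o);p=np.load('p.npy')
r=fit([(C,[-120,-150,20],(203.5,152)),(C,[-120,150,20],(440.5,153)),(C,[35,-55,73],(277,284)),(C,[35,-55,73],(277,284))],p);print(r.x.round(4),r.fun.round(1))
im=cv2.imread('pics/w1.png');g=cv2.resize(im[150:300,190:450],None,fx=3,fy=3,interpolation=2);cv2.imwrite('pics/w1c.png',g)
for uv in((287,204),(287,206)):
  P=at_z(C,uv,.105);print(P.round(4),totool(o,P).round(4))
  for q in(p,r.x):
    c,s=np.cos(q[2]),np.sin(q[2]);d=P[:2]-q[:2];print('in jig',(c*d[0]+s*d[1]).round(4),(-s*d[0]+c*d[1]).round(4))
E
```

```text
[ 0.5931  0.0677 -0.2766] [-1.5 -3.7  4.9 -0.5 -0.1  1.5 -0.1  1.5]
[0.5125 0.0433 0.105 ] [0.0037 0.002  0.1167]
in jig -0.0733 -0.0378
in jig -0.0709 -0.0455
[0.5145 0.0428 0.105 ] [0.0017 0.002  0.1167]
in jig -0.0713 -0.0378
in jig -0.0688 -0.0455
```

View pics/w1c.png

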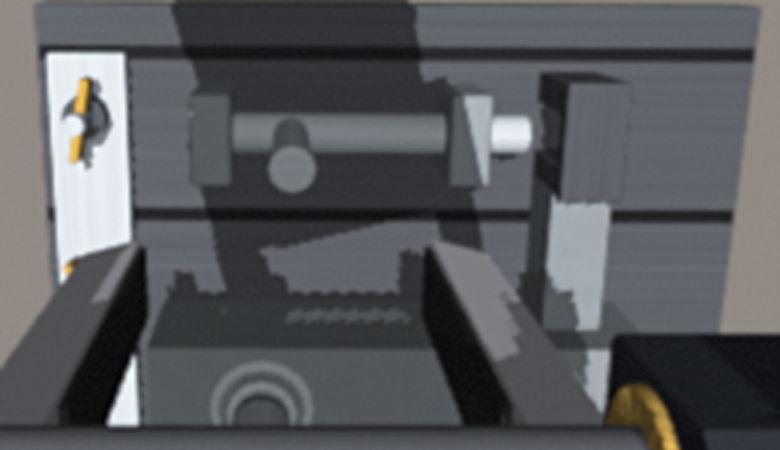

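{"fn": "servo_tool", "kwargs": {
  "plan": [
    [0.017,0.02,0.35,0,0,0,50],
    [0.017,0.02,0.7,0,0,0,50],
    [0.017,0.02,0.9,0,0,0,40],
    [0.017,0.02,0.9,0,0,0,40]
  ]
}}

```text
time: 2.88
tool_pos: [0.5099, 0.044, 0.1272]
ee_rot: [-3.14, -0.01, 2.886]
wrist_force: [0.3, 0.3, 0.2]
width: 0.0414
finger_force: 0.0
```

{"fn": "servo_tool", "kwargs": {
  "plan": [
    [0,0,0.3,0,0,0,40],
    [0,0,0.45,0,0,0,40],
    [0,0,0.45,0,0,0,20],
    [0,0,0.45,0,0,0,5],
    [0,0,0.45,0,0,0,5],
    [0,0,0.45,0,0,0,5],
    [0,0,0.45,0,0,0,5],
    [0,0,0.45,0,0,0,5]
  ]
}}

```text
time: 3.55
tool_pos: [0.5156, 0.0426, 0.0899]
ee_rot: [3.14, 0.004, 2.884]
wrist_force: [-1.4, 1.0, 6.1]
width: 0.014
finger_force: 30.0
```

```bash
python3 - <<'E'
from h import *
import json
o={k:np.array(v) for k,v in json.load(open('o1.json')).items()}
C=cam('wrist',o);p=np.load('p.npy');T=cam('top');S=cam('side')
ob=[(C,[-120,-150,20],(202.7,152.7)),(C,[-120,150,20],(442.5,153.3)),(C,[35,-55,73],(277.2,286)),
(T,[120,150,20],(233.3,168.5)),(T,[120,-150,20],(321.7,188)),(T,[-120,-150,20],(304.5,259.5)),(T,[-120,150,20],(215.5,238)),
(T,[35,-55,96],(288.3,203)),(S,[35,-55,116],(297.7,209))]
r=fit(ob,p);print(r.x.round(4),r.fun.round(1));np.save('p.npy',r.x)
o=robot.get_obs();q=r.x;c,s=np.cos(q[2]),np.sin(q[2]);d=o['tool_pos'][:2]-q[:2];print(o['tool_pos'],'in jig',(c*d[0]+s*d[1]).round(4),(-s*d[0]+c*d[1]).round(4),o['width'],o['wrist_force'],o['finger_force'])
E
```

```text
[ 0.5944  0.0659 -0.2638] [-2.9 -1.5  0.6 -1.  -1.1  1.4 -0.3 -1.8 -0.4 -0.3 -0.4 -0.2 -1.6 -1.2
 -1.7 -1.2  0.3  0.4]
[0.51555369 0.04256603 0.08992356] in jig -0.07 -0.0431 0.014016892766750003 [-1.35391299  0.99927816  6.12230369] 30.001549869775772
```

{"fn": "servo_tool", "kwargs": {
  "plan": [
    [0,0.08,0,0,0,0,5],
    [0,0.16,0,0,0,0,5],
    [0,0.24,0,0,0,0,5],
    [0,0.3,0,0,0,0,5],
    [0,0.3,0,0,0,0,5]
  ]
}}

```text
time: 3.97
tool_pos: [0.5233, 0.0713, 0.0899]
ee_rot: [3.142, 0.004, 2.884]
wrist_force: [0.5, 0.2, 5.6]
width: 0.0137
finger_force: 30.0
```

{"fn": "servo_tool", "kwargs": {
  "plan": [
    [0,0.03,0,0,0,0,5],
    [0,0.06,0,0,0,0,5],
    [0,0.06,0,0,0,0,5]
  ]
}}

```text
time: 4.22
tool_pos: [0.5248, 0.0765, 0.0899]
ee_rot: [-3.141, 0.004, 2.884]
wrist_force: [-1.1, -2.0, 6.7]
width: 0.0139
finger_force: 30.0
```

{"fn": "servo_tool", "kwargs": {
  "plan": [
    [0,0.02,0,0,0,0,5],
    [0,0.04,0,0,0,0,5],
    [0,0.04,0,0,0,0,5]
  ]
}}

```text
time: 4.47
tool_pos: [0.5258, 0.0801, 0.0899]
ee_rot: [-3.141, 0.004, 2.883]
wrist_force: [-1.3, -2.4, 7.6]
width: 0.0137
finger_force: 30.0
```

{"fn": "servo_tool", "kwargs": {
  "plan": [
    [0,0.02,0,0,0,0,5],
    [0,0.03,0,0,0,0,5],
    [0,0.03,0,0,0,0,5]
  ]
}}

```text
time: 4.72
tool_pos: [0.5258, 0.0803, 0.0899]
ee_rot: [-3.135, 0.004, 2.883]
wrist_force: [-2.7, -8.0, 7.7]
width: 0.0139
finger_force: 30.0
```

{"fn": "servo_tool", "kwargs": {
  "plan": [
    [0,0.02,0,0,0,0,5],
    [0,0.02,0,0,0,0,5]
  ]
}}

```text
time: 4.88
tool_pos: [0.5258, 0.0804, 0.0898]
ee_rot: [-3.131, 0.004, 2.882]
wrist_force: [-4.0, -14.4, 8.7]
width: 0.0138
finger_force: 30.0
```

{"fn": "servo_tool", "kwargs": {
  "plan": [
    [0,-0.045,0,0,0,0,5],
    [0,-0.045,0,0,0,0,5],
    [0,-0.045,0,0,0,0,36],
    [0,-0.045,0,0,0,0,36],
    [0,-0.045,0,0,0,0,36],
    [0,-0.045,-0.3,0,0,0,36],
    [0,-0.045,-0.7,0,0,0,40],
    [0,-0.045,-1,0,0,0,60],
    [0,-0.045,-1,0,0,0,60],
    [0,-0.045,-1,0,0,0,60]
  ]
}}

```text
time: 5.72
tool_pos: [0.5256, 0.0818, 0.1898]
ee_rot: [3.14, 0.005, 2.884]
wrist_force: [0.5, 0.4, -1.2]
width: 0.0562
finger_force: 0.0
```

```bash
python3 - <<'E'
from h import *
o=robot.get_obs(); print(o['time'],o['tool_pos'],o['ee_rot']); print(totool(o,[.6142,.0045,.2]).round(4))
E
```

```text
5.7167 [0.52563317 0.0818123  0.18975416] [3.13989271 0.00452625 2.88410629]
[-0.1054 -0.0522 -0.0099]
```

{"fn": "servo_tool", "kwargs": {
  "plan": [
    [-0.35,-0.18,-0.1,0,0,0,60],
    [-0.7,-0.36,-0.1,0,0,0,60],
    [-1,-0.522,-0.1,0,0,0,60],
    [-1,-0.522,-0.1,0,0,0,60]
  ]
}}

```text
time: 6.05
tool_pos: [0.6097, 0.0014, 0.1931]
ee_rot: [-3.139, -0.004, 2.879]
wrist_force: [0.9, -0.8, -0.1]
width: 0.06
finger_force: 0.0
```

{"fn": "servo_tool", "kwargs": {
  "plan": [
    [-0.05,0,0,0,0,0,60],
    [-0.05,0,0,0,0,0,60],
    [-0.05,0,0,0,0,0,60]
  ]
}}

```text
time: 6.3
tool_pos: [0.6118, 0.0051, 0.1963]
ee_rot: [3.142, -0.002, 2.885]
wrist_force: [-0.5, 0.2, -0.7]
width: 0.0601
finger_force: 0.0
```

```bash
python3 - <<'E'
from h import *
import json
o=robot.get_obs(); im=robot.snapshot('wrist'); cv2.imwrite('pics/w2.png',cv2.resize(im[100:300,150:410,::-1],None,fx=3,fy=3,interpolation=2))
json.dump({k:np.array(o[k]).tolist() for k in('tool_pos','ee_rot')},open('o2.json','w'))
print(o['time'],o['tool_pos'],o['ee_rot'])
C=cam('wrist',o);print(proj(C,[.6142,.0045,.116]),proj(C,[.5258,.0804,.105]))
for t in('gauge_grip','bolt_post'): print([( [round(float(v)) for v in d['extent']],round(d['conf'],2)) for d in robot.find_in(t,'wrist')[:2]])
E
```

```text
6.3 [0.61178696 0.00514572 0.19634485] [ 3.14152643e+00 -2.37711146e-03  2.88474744e+00]
[[285.04259736 220.53048187]] [[347.20000677  94.08106196]]
[([288, 211, 28, 40], 0.72)]
[([350, 99, 102, 29], 0.71)]
```

View pics/w2.png

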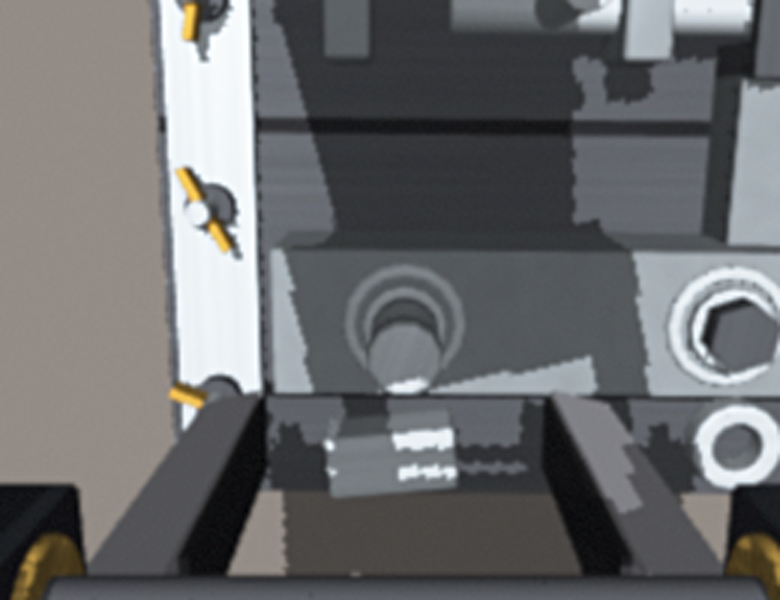

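The wrist view shows the gauge's top centre at (285,219), against (285,220.5) predicted from the post contact. The dowel is at about (397,210) and seated. The pose is confirmed, so I'm descending.

{"fn": "servo_tool", "kwargs": {
  "plan": [
    [-0.015,0,0.3,0,0,0,50],
    [-0.02,0,0.6,0,0,0,50],
    [-0.02,0,0.85,0,0,0,45],
    [-0.02,0,0.97,0,0,0,40],
    [-0.02,0,0.97,0,0,0,36],
    [-0.02,0,0.97,0,0,0,36]
  ]
}}

```text
time: 6.95
tool_pos: [0.6144, 0.0041, 0.1008]
ee_rot: [3.142, -0.0, 2.884]
wrist_force: [0.7, -0.2, 0.3]
width: 0.0362
finger_force: 0.0
```

```bash
python3 - <<'E'
from h import *
o=robot.get_obs(); im=robot.snapshot('wrist'); cv2.imwrite('pics/w3.png',cv2.resize(im[130:330,150:410,::-1],None,fx=3,fy=3,interpolation=2))
print(o['time'],o['tool_pos'],o['ee_rot'],o['width'],totool(o,[.6142,.0045,.098]).round(4))
C=cam('wrist',o);print(proj(C,[.6142,.0045,.116]))
E
```

```text
6.95 [0.61436988 0.00414573 0.10081569] [ 3.14152994e+00 -2.44709569e-04  2.88433128e+00] 0.036181786949502026 [0.0003 0.0003 0.0028]
[[286.03922596 264.1818101 ]]
```

View pics/w3.png

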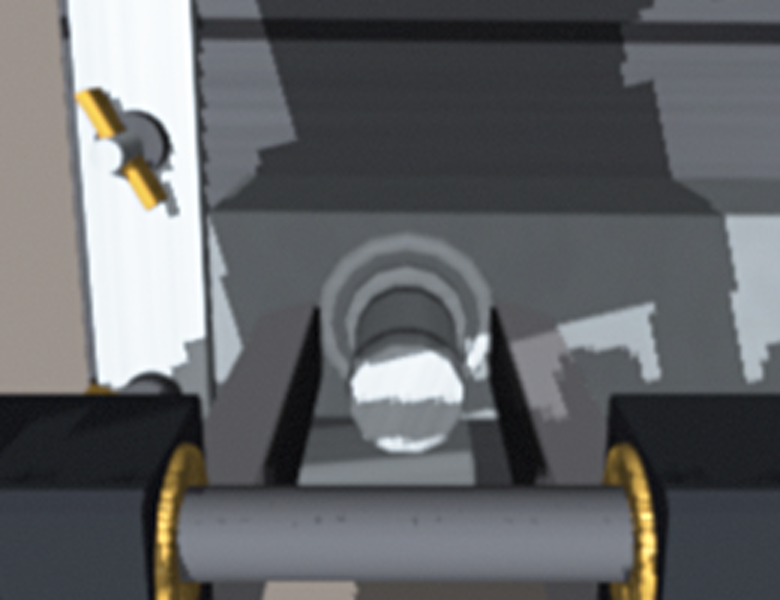

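The close view shows the handle (centre at crop x≈406) midway between the fingers (≈409), with the dowel out of the way. I'm closing the gripper.

{"fn": "servo_tool", "kwargs": {
  "plan": [
    [0,0,0,0,0,0,26],
    [0,0,0,0,0,0,23],
    [0,0,0,0,0,0,21],
    [0,0,0,0,0,0,15],
    [0,0,0,0,0,0,12],
    [0,0,0,0,0,0,12],
    [0,0,0,0,0,0,12]
  ]
}}

```text
time: 7.58
tool_pos: [0.6157, 0.0039, 0.1023]
ee_rot: [3.14, 0.003, 2.884]
wrist_force: [1.3, 1.6, 5.1]
width: 0.0213
finger_force: 30.0
```

{"fn": "servo_tool", "kwargs": {
  "plan": [
    [0,0,-0.02,0,0,0,12],
    [0,0,-0.05,0,0,0,12],
    [0,0,-0.08,0,0,0,12],
    [0,0,-0.11,0,0,0,12],
    [0,0,-0.11,0,0,0,12]
  ]
}}

```text
time: 8.0
tool_pos: [0.6149, 0.0038, 0.1115]
ee_rot: [3.141, 0.0, 2.884]
wrist_force: [4.7, 0.7, -4.5]
width: 0.0214
finger_force: 30.0
```

{"fn": "servo_tool", "kwargs": {
  "plan": [
    [-0.01,0,-0.02,0,0,0,12],
    [-0.01,0,-0.05,0,0,0,12],
    [-0.01,0,-0.08,0,0,0,12],
    [-0.01,0,-0.1,0,0,0,12],
    [-0.01,0,-0.1,0,0,0,12]
  ]
}}

```text
time: 8.42
tool_pos: [0.6153, 0.0035, 0.1223]
ee_rot: [-3.142, -0.0, 2.884]
wrist_force: [1.0, 1.7, -2.7]
width: 0.0215
finger_force: 30.0
```

{"fn": "servo_tool", "kwargs": {
  "plan": [
    [0,0,-0.03,0,0,0,12],
    [0,0,-0.06,0,0,0,12],
    [0,0,-0.095,0,0,0,12],
    [0,0,-0.095,0,0,0,12],
    [0,0,-0.095,0,0,0,12],
    [0,0,-0.095,0,0,0,12]
  ]
}}

```text
time: 8.92
tool_pos: [0.6154, 0.0034, 0.1313]
ee_rot: [-3.142, 0.0, 2.884]
wrist_force: [0.4, 1.6, -2.0]
width: 0.0218
finger_force: 30.0
```

```bash
python3 - <<'E'
from h import *
o=robot.get_obs(); a=robot.snapshot('wrist')[130:330,150:410,::-1]; b=robot.snapshot('side')[170:270,225:345,::-1]
cv2.imwrite('pics/f.png',np.hstack([cv2.resize(a,(430,330),interpolation=2),cv2.resize(b,(370,330),interpolation=2)]))
print(o['time'],o['tool_pos'],o['ee_rot'],o['width'],o['wrist_force'],o['finger_force'])
E
```

```text
8.9167 [0.61544136 0.00342469 0.13127291] [-3.14151013e+00  3.24707691e-05  2.88372680e+00] 0.02183384258393982 [ 0.36534415  1.64374409 -1.997964  ] 29.99921143054962
```

View pics/f.png

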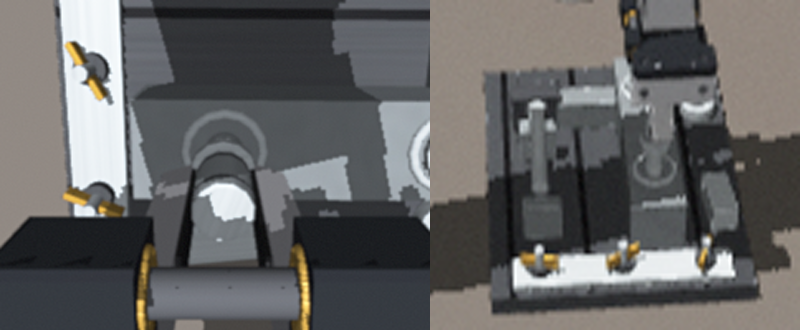

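```bash
python3 - <<'E'
from h import *
o=robot.get_obs(); C=cam('wrist',o)
a=robot.snapshot('wrist')[190:290,220:350,::-1]; a=cv2.resize(a,(780,600),interpolation=2)
t=np.linspace(0,2*np.pi,13)
for lift,col in((.029,(0,255,0)),(.021,(0,0,255))):
  for r,z in((.011,.116),(.014,.076),(.014,.070)):
    P=np.c_[.6154+r*np.cos(t),.0037+r*np.sin(t),t*0+z+lift]
    for u in proj(C,P): cv2.circle(a,tuple(int(v) for v in (u-[220,190]+.5)*6),2,col,-1)
P=np.c_[.6154+.0215*np.cos(t),.0037+.0215*np.sin(t),t*0+.073]
for u in proj(C,P): cv2.circle(a,tuple(int(v) for v in (u-[220,190]+.5)*6),2,(255,0,0),-1)
cv2.imwrite('pics/f2.png',a)
E
```

```text
(no output)
```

View pics/f2.png

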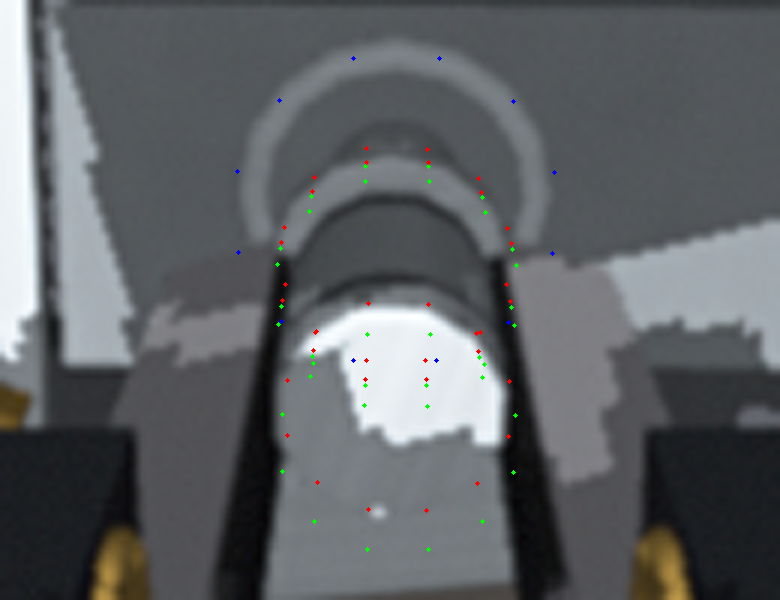

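The overlay shows the gauge upright and lifted 27–29 mm, with the collar well clear of the ring and centred. I'm adding a small top-up and letting it settle.

{"fn": "servo_tool", "kwargs": {
  "plan": [
    [0,0,-0.01,0,0,0,12],
    [0,0,-0.01,0,0,0,12],
    [0,0,-0.01,0,0,0,12],
    [0,0,-0.01,0,0,0,12],
    [0,0,-0.01,0,0,0,12],
    [0,0,-0.01,0,0,0,12]
  ]
}}

```text
time: 9.57
tool_pos: [0.6154, 0.0035, 0.1318]
ee_rot: [-3.142, -0.0, 2.884]
wrist_force: [0.6, 0.8, -3.6]
width: 0.0216
finger_force: 30.0
```

```bash
python3 - <<'E'
from h import *
robot.snapshot('side')
print([(np.round(d['extent']),round(d['conf'],2)) for d in robot.find_in('bolt_post','side')[:2]], proj(cam('side'),[.5258,.0804,.105]))
o=robot.get_obs();print(o['tool_pos'],o['wrist_force'],o['width'],o['finger_force'])
print(robot.close_job())
E
```

```text
[(array([286., 397.,  92.,  35.]), 0.72)] [[259.55595289 202.29455042]]
[0.61539579 0.00348899 0.13182689] [ 0.85987271 -0.40947979 -3.64914089] 0.02179507120363594 29.99876081943512
the job is handed in; nothing more can be done
None
```

I slid the locking bolt home until it stopped hard, then drew the plug gauge straight up about 29.5 mm (the camera check suggested 27–29 mm just before a final 0.5 mm lift) and handed the job in at about 9.7 s still gripping it, with the dowel left seated.

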